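# Send the used tube caps down the two-way chute to the wash basket

## Task

The used steel tube caps in the pouring tray are to be washed: swing the lever of the two-way chute fully over so that its flap sends parts to the square wire wash basket and shuts off the round discard tub, then pour all the caps out of the tray into the chute's hopper so that every one ends up in the wash basket. Do not touch the used caps with the gripper. Put the empty tray back upright on its rubber mat, and leave the basket, the tub and everything else on the bench where they are.

Things in the scene. Friction and masses are not known exactly. Their poses are not given: they have to be found in the camera images.
- chute: two-way drop chute of 3 mm stainless sheet, bolted down: foot plate 180 x 104 mm (x, y), above it a hopper, a throat (76 mm wide in y, 174 to 193 mm high) and two legs sloping down at 40 degrees to the +y and -y sides, an upside-down Y. Origin mid foot plate on the bench; z up. Exits at y = -100 to -119 and 100 to 119 mm, floor lip 60 mm high, drop into what stands there. Lever on the -x side
- hopper_mouth (a point): centre of the hopper's rectangular mouth, at rim height, 230 mm above the bench; axes as the chute's. Inside, the mouth measures 92 mm in x (between upright front and back plates) and 156 mm in y (side walls sloping down to the throat)
- flap (a joint): angle of the flap and its lever, one rigid piece on a shaft along the chute's x at 144 mm height, y = 0. 0: upright, both exits open. Positive: flap top and lever lean to the chute's -y, the -y exit is shut and parts go to the +y exit; negative: the reverse. Stops at -0.62 and 0.62 rad (flap against throat wall). Starts within 0.2 of 0; friction holds it where left; about 1 N at the grip moves it
- lever_grip (a point): point on the lever 75 mm from the shaft. Its black grip, a round bar 16 mm thick, runs from 53 to 95 mm from the shaft (end 239 mm above the bench when upright); below it the lever is an 8 mm rod. The lever stands 88 mm to the chute's -x from its centre, 31 mm clear of the chute's front plate
- flap_shaft (a point): the point on the shaft's axis where the lever starts: in the chute's frame x = -88 mm, y = 0, 144 mm above the bench
- basket: wash basket of steel wire, square, 130 x 130 mm outside, 50 mm high, walls and floor 4 mm; 0.5 kg, loose. It stands under one of the chute's two exits (centre about 145 mm from the chute's middle), on the +y side in some starts and the -y side in others. Origin at the centre of its underside
- tub: round discard tub of grey plastic, 130 mm across, 50 mm high, loose; it stands under the other exit in the same way. Origin at the centre of its underside
- tray: steel pouring tray with the six caps in it, 0.26 kg empty. Origin on its underside; x points to its open spout. Flat floor 3 mm thick from x = -65 mm (rear wall) to x = 75 mm (lip), 76 mm wide, 70 mm inside. Rear and side walls 30 mm high, the sides falling to 12 mm at the lip; spout end open. The caps slide once the floor slopes over about 20 degrees; 40 to 45 degrees empties it
- tray_bar (a point): middle of the tray's black flat-sided grip bar, which crosses over the tray along its y at x = -6 mm: 12 mm thick in the tray's x, 20 mm tall, its middle 68 mm above the underside, 76 mm long between two side straps; axes as the tray's
- tray_lip (a point): middle of the spout's lip, on the floor's upper face: 75 mm to the tray's +x from its origin, 3 mm above its underside
- mat: dark rubber mat, 220 x 180 mm (x, y), 3 mm thick, fixed to the bench; the tray starts on it. Origin at the centre of its underside on the bench
- cap1: used steel test-tube cap 1, a closed cylinder 20 mm across and 28 mm high, 12 g; origin at its centre, z towards its closed end. The six caps are alike and start standing loose in the rear of the tray
- cap2: used steel test-tube cap 2, a closed cylinder 20 mm across and 28 mm high, 12 g; origin at its centre, z towards its closed end. The six caps are alike and start standing loose in the rear of the tray
- cap3: used steel test-tube cap 3, a closed cylinder 20 mm across and 28 mm high, 12 g; origin at its centre, z towards its closed end. The six caps are alike and start standing loose in the rear of the tray
- cap4: used steel test-tube cap 4, a closed cylinder 20 mm across and 28 mm high, 12 g; origin at its centre, z towards its closed end. The six caps are alike and start standing loose in the rear of the tray
- cap5: used steel test-tube cap 5, a closed cylinder 20 mm across and 28 mm high, 12 g; origin at its centre, z towards its closed end. The six caps are alike and start standing loose in the rear of the tray
- cap6: used steel test-tube cap 6, a closed cylinder 20 mm across and 28 mm high, 12 g; origin at its centre, z towards its closed end. The six caps are alike and start standing loose in the rear of the tray
- amber_bottle: bystander: amber reagent bottle, 72 mm across, 150 mm high, standing; origin at the centre of its underside
- jar: bystander: white screw jar, 56 mm across, 70 mm high; origin at the centre of its underside
- beaker: bystander: glass beaker, 68 mm across, 85 mm high; origin at the centre of its underside
- foam_rack: bystander: white foam tube rack 110 x 190 mm (x, y), 35 mm high, with glass tubes standing to 92 mm; origin at the centre of its underside
- pipette: bystander: hand pipette lying on the bench, 280 mm long along its x, 30 mm high; origin on its underside, 30 mm from its middle
There are look-alikes about, which are no part of the job. What is shaped like the tray but yellow is not meant.

How it is judged:
By the outcome, as a careful person would: the job done as asked, in the order asked, and still so for the second after the job is handed in, with the robot touching nothing.
It also fails if it takes over 72 s, if anything falls off the work surface, if the arm or the gripper's body presses on something with over 40 N, if the wrist force passes 120 N, or if a joint passes its speed limit or range.

## Robot

A 7-joint arm with a two-finger parallel gripper is mounted at the origin on the work surface. World frame = base frame: x ahead of the robot, y to its left, z up, the work surface at z = 0. Lengths are in mm, angles in rad, forces in N, time in s.
With the tool pointing down it reaches from about 400 to 875 mm from the base axis. Payload 4.4 kg.
Tool frame: the origin (TCP) lies at the very end of the fingers, on their centre line; the grasp point (between the pads) lies 19 mm behind it; z points along the fingers, y is the line along which they close (so a half turn about z gives the same grasp; the last joint's range is limited). The gripper opens to 85 mm and grips with 20 to 120 N. Pads are 22 mm wide; open, the fingers measure 114 mm over their backs; the gripper's body (76 mm by 85 mm) begins 54 mm behind the grasp point. The pads swing forward as they close: fully open they stand 13 mm farther back than shut.
Start: joints at [1.146, 0.628, 0.038, 1.517, -0.027, 0.996, -0.02], TCP at [228.276, -608.611, 231.313] pointing down, gripper open.
Joint ranges: [-3.06, 3.06], [-0.37, 2.12], [-1.25, 1.32], [0.18, 2.47], [-1.1, 4.24], [0.23, 1.98], [-2.94, 2.94]. Speed limits (rad/s): [2.57, 2.57, 3.14, 3.14, 3.14, 3.14, 3.14].

## Interface

Orientations are given as [roll, pitch, yaw] about the fixed x, y, z axes, in that order (R = Rz(yaw) Ry(pitch) Rx(roll)).
In Python, from cell import read_state, get_image, camera_info, finish_job gives the robot as it stands.
- The arm moves only by the tool play_rows, never from a script. Its argument "deltas" is one flat list of numbers, 7 for each row, row after row: the shift along the tool's x, y, z in mm, then the turn, a rotation vector about the tool's x, y, z in rad, then the opening, from 0 (shut) to 1 (fully open). In form: [dx, dy, dz, ax, ay, az, grip, dx, dy, dz, ax, ay, az, grip, ...]. A call has 1 to 10 rows; each row is the pose to reach, as a shift and turn from the pose commanded when the call began, along the tool's axes at that moment; what a row does not reach only later rows make up. A row lasts 1/8 s, in which the tool goes at most 62.5 mm and 10.7 degrees, less where a joint would pass 70% of its speed; a pose out of reach is approached as far as the arm can. A call with a gripper value outside its range is refused whole. The fingers move at their own pace and stop on an object; the grip force is fixed at half the most. Time passes only in rows, so rows that repeat a pose let the fingers close. It gives the time, the measured TCP pose, the force, the opening and the grip force at its end, in the units of the state.
- read_state(): the state, without advancing time (a new reading comes with each control period).
- get_image(name): name is "scene" or "top"; returns the picture (480x640x3 uint8, red, green, blue); there is no depth.
- camera_info(name): a dict with "fx", "fy", "cx", "cy" (pixels), "T" (4x4, takes a point from camera to world coordinates). Camera axes: x right, y down, z forward; pixel columns grow to the right and rows downward; lengths in mm; the calibration is good to about 2 mm. A picture is of the moment at which its call begins. camera_info takes no time and is no camera call.
- finish_job(): hands the job in; it is judged then, once.
The state is a dict: "clock": time; "qpos": joint angles; "qd": joint speeds; "tau": joint torques, N m; "eef_pos": TCP position; "tool_rot": TCP orientation; "force": force on the tool from outside, world axes, zero at the start; "torque": the same for the moment, N m; "width": finger opening in mm; "gripper_force": force on a finger pad.
Only numpy, scipy, OpenCV 4.12 (cv2) and the standard library are available. Lean on these libraries where they do the work, as an engineer would, in place of code of your own. Each camera call takes 0.05 s, during which the arm holds its last target. There are 200 camera calls.

## Working session

There is one attempt and no reset: what is moved stays moved. The work goes in short steps, Python scripts to look and compute and a tool call to move; the robot and the scene stay as the last step left them, time stands still between calls to the robot, and variables do not carry over. Pictures are saved under pics/ and viewed, at most 10 in all, crops included, and the job is handed in when it is done.

Besides the shell and the picture viewer there is one more tool, called as name(argument=value, ...) on one line, values as JSON. play_rows: Moves the arm, as the interface text tells. Its arguments: {"type":"object","properties":{"deltas":{"type":"array"}},"required":["deltas"]}

```bash
mkdir -p pics; python3 - <<'E'
from cell import *
import cv2,numpy as np
for n in("scene","top"):
    cv2.imwrite(f"pics/{n}0.png",get_image(n)[:,:,::-1]); c=camera_info(n); print(n,c["fx"],c["fy"],c["cx"],c["cy"]);print(np.round(c["T"],3).tolist())
s=read_state();print(s)
E
```

```text
scene 508.3858009041661 508.3858009041661 321.57863112171566 248.28632484273578
[[0.724, 0.397, -0.564, 1096.126], [0.69, -0.423, 0.587, -630.06], [-0.005, -0.814, -0.58, 767.347], [0.0, 0.0, 0.0, 1.0]]
top 616.4022974075388 616.4022974075388 323.71420587674857 239.69539781983127
[[0.021, -0.996, 0.083, 391.677], [-1.0, -0.021, -0.005, -55.292], [0.007, -0.083, -0.997, 1610.113], [0.0, 0.0, 0.0, 1.0]]
{'clock': 0.1, 'qpos': array([ 1.14618815,  0.62923508,  0.03842369,  1.51824699, -0.02701203,
        0.99629327, -0.02000221]), 'qd': array([ 0.00048031, -0.00202868, -0.00064519, -0.00177317,  0.0013987 ,
       -0.0020733 ,  0.00057751]), 'tau': array([ 3.32822630e-03, -5.64544916e+01,  1.23069238e+00, -1.93978482e+01,
        1.13729303e-02,  5.36984880e-03,  1.26031964e-05]), 'eef_pos': array([ 228.10595675, -608.07878352,  230.4993938 ]), 'tool_rot': array([-3.13992689e+00, -7.26084149e-06,  3.58816932e-01]), 'force': array([ 0.02189034, -0.63072981, -0.06758231]), 'torque': array([-0.02442519, -0.04532777,  0.06164387]), 'gripper_force': 0.0, 'width': 85.61742073085541}
```

View pics/scene0.png

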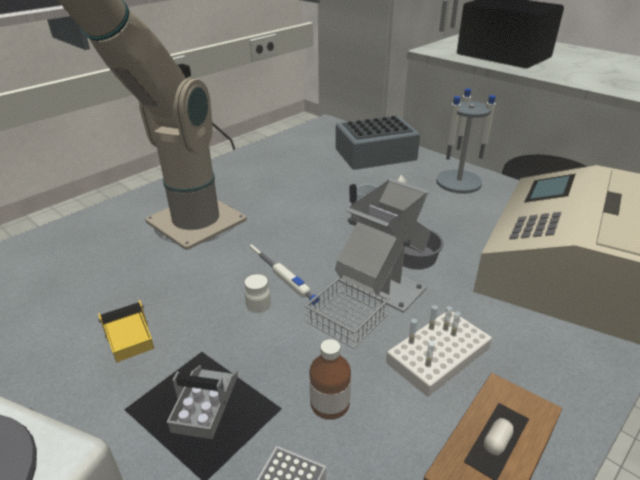

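View pics/top0.png

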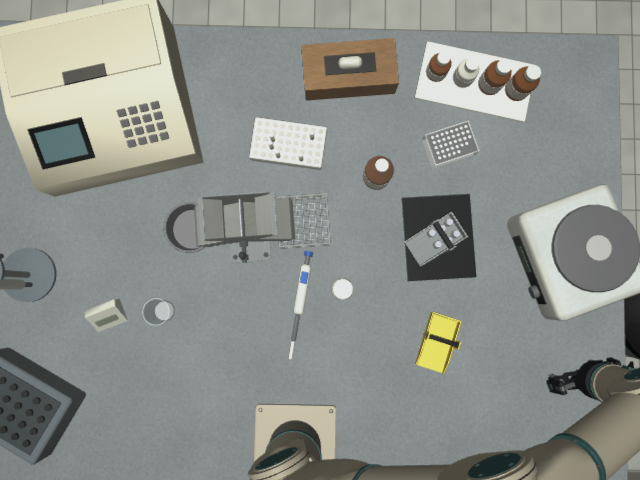

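The top view shows two tray shapes: a steel one at (436,240) on the dark mat with caps in it, and a yellow one at (439,343). The steel one fits the description. The chute is at (243,220) with its lever at (243,250). The wire basket is at (305,220), on the chute's -y side, and the tub is at (187,228), on the +y side. I'll confirm the tray and lever in one enlarged crop.

```bash
cat > h.py <<'E'
from cell import *
import cv2,numpy as np
from scipy.spatial.transform import Rotation as R
def ray(n,u,v):
    c=camera_info(n);T=np.array(c["T"]);d=T[:3,:3]@[(u-c["cx"])/c["fx"],(v-c["cy"])/c["fy"],1];return T[:3,3],d
def onz(n,u,v,z):
    o,d=ray(n,u,v);return o+d*(z-o[2])/d[2]
def proj(n,p):
    c=camera_info(n);T=np.array(c["T"]);q=T[:3,:3].T@(np.array(p)-T[:3,3]);return np.array([c["fx"]*q[0]/q[2]+c["cx"],c["fy"]*q[1]/q[2]+c["cy"]])
def tri(a,b):
    o1,d1=ray("scene",*a);o2,d2=ray("top",*b);M=np.stack([d1,-d2],1);s=np.linalg.lstsq(M,o2-o1,rcond=None)[0]
    p,q=o1+d1*s[0],o2+d2*s[1];return (p+q)/2,np.linalg.norm(p-q)
E
python3 - <<'E'
import cv2,numpy as np
t=cv2.imread("pics/top0.png")
a=cv2.resize(t[190:285,395:485],None,fx=4.2,fy=4.2,interpolation=2)
b=cv2.resize(t[180:275,155:250+90],None,fx=4.2,fy=4.2,interpolation=2)[:399,:]
print(a.shape,b.shape)
s=cv2.imread("pics/scene0.png")
cv2.imwrite("pics/crop1.png",np.hstack([a,b[:, 150:570]]))
c=cv2.resize(s[165:325,300:460],None,fx=3.6,fy=3.6,interpolation=2)
cv2.imwrite("pics/crop2.png",c)
E
```

```text
(399, 378, 3) (399, 777, 3)
```

View pics/crop1.png

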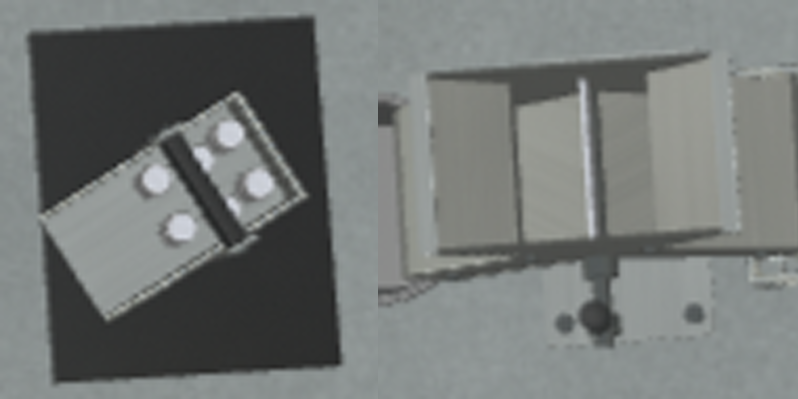

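View pics/crop2.png

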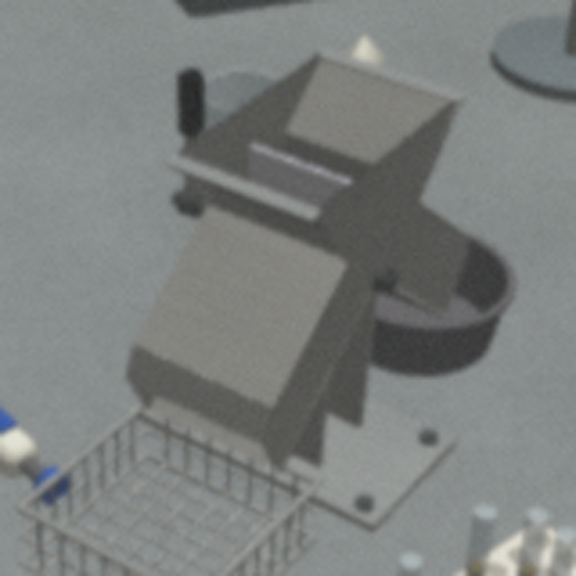

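The crop confirms the steel tray lies on the black mat, its spout pointing left and down in the image (lip corners about (40,215) and (108,320), bar from (168,138) to (236,245)) and with its caps in the rear. The chute's lever knob is at crop (596,316), close to upright.

```bash
python3 - <<'E'
from h import *
np.set_printoptions(precision=1,suppress=True)
L=lambda x,y:(395+x/4.2-.4,190+y/4.2-.4)
C=lambda x,y:(155+(x-228)/4.2-.4,180+y/4.2-.4)
S=lambda x,y:(300+x/3.6-.4,165+y/3.6-.4)
f1,f2=onz("top",*C(548,347),3),onz("top",*C(712,335),3)
b1,b2=onz("scene",*S(372,528),3),onz("scene",*S(453,440),3)
print("foot front",f1,f2,"back",b1,b2, np.linalg.norm(f1-f2),np.linalg.norm(b1-b2))
for n,p in dict(tl=(427,72),tr=(715,53),br=(738,230),bl=(412,275)).items(): print(n,onz("top",*C(*p),230))
for n,p in dict(a=(320,55),b=(462,100),c=(318,217),d=(172,160)).items(): print("rim scene",n,onz("scene",*S(*p),230))
print("knob top",onz("top",*C(596,316),239))
print("knob tri",tri(S(190,73),C(596,316)), "grip bottom scene",S(190,132))
lip=[onz("top",*L(*p),15) for p in((40,215),(108,320))];rear=[onz("top",*L(*p),33) for p in((238,92),(305,195))];bar=[onz("top",*L(*p),81) for p in((170,138),(236,245))]
print("lip",lip,"rear",rear,"bar",bar,np.linalg.norm(bar[0]-bar[1]))
m=(sum(lip)/2)[:2];r=(sum(rear)/2)[:2];b=(sum(bar)/2)[:2]
print(m,r,b,np.linalg.norm(m-r),np.degrees(np.arctan2(*(m-r)[::-1])),np.degrees(np.arctan2(*(bar[0]-bar[1])[1::-1])))
print("mat",[onz("top",*L(*p),3) for p in((28,33),(313,16),(342,363),(53,382))])
# pipette/jar top etc
print("bottle",onz("top",381,165,150),"jar",onz("top",343,289,70))
# bar in scene
print("bar scene proj", proj("scene",(*b,81)))
E
```

```text
foot front [461.9 177.6   3. ] [471.5  76.1   3. ] back [649.2  93.    3. ] [637.6 197.2   3. ] 101.91301736606339 104.85311903932342
tl [598.4 214.6 230. ]
tr [612.1  60.2 230. ]
br [516.8  45.2 230. ]
bl [488.9 218.5 230. ]
rim scene a [501.2 207.6 230. ]
rim scene b [598.  219.9 230. ]
rim scene c [614.1  58.8 230. ]
rim scene d [517.3  49.7 230. ]
knob top [468.6 118.5 239. ]
knob tri (array([469.2, 119. , 240.4]), np.float64(1.9571851549511854)) grip bottom scene (352.3777777777778, 201.26666666666665)
lip [array([ 526.6, -272.2,   15. ]), array([ 462.6, -314.8,   15. ])] rear [array([ 603.6, -390.8,   33. ]), array([ 540.9, -432.1,   33. ])] bar [array([ 568.7, -340.2,   81. ]), array([ 505.7, -379.7,   81. ])] 74.35272757196225
[ 494.6 -293.5] [ 572.2 -411.4] [ 537.2 -359.9] 141.1617863961369 123.36145818046103 32.12824627406347
mat [array([ 642. , -265.2,    3. ]), array([ 656.7, -444.1,    3. ]), array([ 439.5, -462.4,    3. ]), array([ 423.9, -282.9,    3. ])]
bottle [ 696.7 -196.4  150. ] jar [ 398.2 -113.6   70. ]
bar scene proj [196.5 378. ]
```

play_rows(deltas=[0, 0, -70, 0, 0, 0, 0, 469, -556, -70, 0, 0, 0.259, 0, 469, -556, -70, 0, 0, 0.259, 0, 469, -556, -70, 0, 0, 0.259, 0, 469, -556, -70, 0, 0, 0.259, 0, 469, -556, -70, 0, 0, 0.259, 0, 469, -556, -70, 0, 0, 0.259, 0, 469, -556, -70, 0, 0, 0.259, 0, 469, -556, -70, 0, 0, 0.259, 0, 469, -556, -70, 0, 0, 0.259, 0])

```text
clock: 1.35
eef_pos: [417.1, -76.8, 299.7]
tool_rot: [3.141, -0.0, 0.1]
force: [0.5, -0.7, -0.5]
width: 0.0
gripper_force: 0.0
```

play_rows(deltas=[70, -146, 0, 0, 0, 0, 0, 70, -146, 0, 0, 0, 0, 0, 70, -146, 0, 0, 0, 0, 0, 70, -146, 0, 0, 0, 0, 0])

```text
clock: 1.85
eef_pos: [472.3, 77.0, 299.2]
tool_rot: [-3.14, 0.0, 0.106]
force: [-1.3, -0.5, -0.4]
width: -0.0
gripper_force: 0.0
```

play_rows(deltas=[90, 0, -50, 0, 0, 0, 0, 90, 0, -50, -0.8, 0, 0, 0, 90, 0, -50, -0.8, 0, 0, 0, 90, 0, -50, -0.8, 0, 0, 0, 90, 0, -50, -0.8, 0, 0, 0, 90, 0, -50, -0.8, 0, 0, 0, 90, 0, -50, -0.8, 0, 0, 0, 90, 0, -50, -0.8, 0, 0, 0])

```text
clock: 2.85
eef_pos: [561.9, 80.0, 350.9]
tool_rot: [2.343, -0.002, 0.096]
force: [0.2, -0.5, -0.2]
width: 0.1
gripper_force: 0.0
```

```bash
python3 - <<'E'
from h import *
print(np.round(read_state()["qpos"],2))
E
```

```text
[-0.61  0.59  0.03  1.56  0.67  1.47 -2.3 ]
```

play_rows(deltas=[-90, -36, 35, 0.8, 0, 0, 0, -90, -36, 35, 0.8, 0, 0, 0, -90, -36, 35, 0.8, 0, 0, 0, -90, -36, 35, 0.8, 0, 0, 0, -90, -36, 35, 0.8, 0, 0, 0, -90, -36, 35, 0.8, 0, 0, 0, -90, -36, 35, 0.8, 0, 0, 0])

```text
clock: 3.72
eef_pos: [472.1, 73.4, 300.1]
tool_rot: [3.141, -0.001, 0.099]
force: [0.6, 0.3, 0.2]
width: 0.2
gripper_force: 0.0
```

play_rows(deltas=[0, 0, 50, 0, 0, 0, 0, 0, 0, 101, 0, 0, 0, 0, 0, 0, 101, 0, 0, 0, 0])

```text
clock: 4.1
eef_pos: [469.2, 74.1, 195.9]
tool_rot: [3.141, 0.008, 0.102]
force: [0.4, -0.2, 0.4]
width: -0.2
gripper_force: 0.0
```

play_rows(deltas=[0, -12, 0, 0, 0, 0, 0, 0, -24, 0, 0, 0, 0, 0, 0, -34, 0, 0, 0, 0, 0, 0, -42, 0, 0, 0, 0, 0, 0, -50, 0, 0, 0, 0, 0, 0, -56, 0, 0, 0, 0, 0, 0, -56, 0, 0, 0, 0, 0])

```text
clock: 4.97
eef_pos: [465.9, 130.0, 198.3]
tool_rot: [-3.141, 0.001, 0.101]
force: [-0.1, -0.2, -0.1]
width: -0.1
gripper_force: 0.0
```

play_rows(deltas=[0, -3, 0, 0, 0, 0, 0, 0, -6, 0, 0, 0, 0, 0, 0, -6, 0, 0, 0, 0, 0])

```text
clock: 5.35
eef_pos: [465.7, 135.4, 198.3]
tool_rot: [-3.141, 0.0, 0.1]
force: [0.5, -0.5, 0.8]
width: 0.3
gripper_force: 0.1
```

play_rows(deltas=[0, -2, 0, 0, 0, 0, 0, 0, -4, 0, 0, 0, 0, 0, 0, -4, 0, 0, 0, 0, 0])

```text
clock: 5.72
eef_pos: [465.4, 139.5, 198.4]
tool_rot: [-3.141, -0.0, 0.1]
force: [-0.1, -0.1, -0.2]
width: 0.2
gripper_force: 0.1
```

play_rows(deltas=[0, -2, 0, 0, 0, 0, 0, 0, -4, 0, 0, 0, 0, 0, 0, -4, 0, 0, 0, 0, 0])

```text
clock: 6.1
eef_pos: [465.0, 143.5, 198.4]
tool_rot: [-3.141, -0.0, 0.1]
force: [0.9, -0.6, 1.4]
width: 0.1
gripper_force: 0.1
```

```bash
python3 - <<'E'
from h import *
s=read_state();print(s["force"],s["eef_pos"])
a=get_image("scene");b=get_image("top");cv2.imwrite("pics/s2.png",a[:,:,::-1])
cv2.imwrite("pics/lev.png",np.hstack([cv2.resize(a[:,:,::-1][150:290,300:450],None,fx=2.6,fy=2.6,interpolation=2),cv2.resize(b[:,:,::-1][180:320,180:330],None,fx=2.6,fy=2.6,interpolation=2)]))
E
```

```text
[ 0.92070811 -0.62755561  1.35277384] [465.0358829  143.53149927 198.43437113]
```

View pics/lev.png

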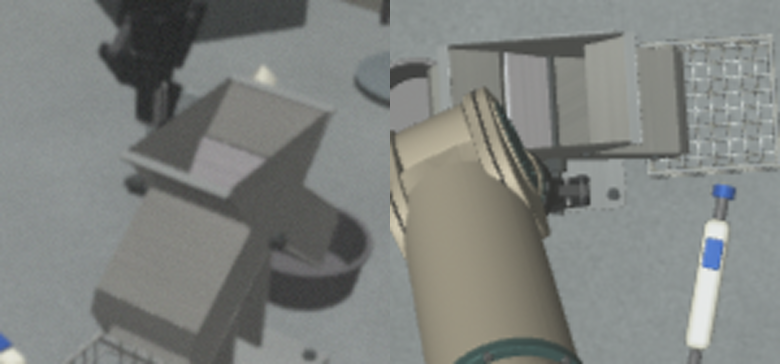

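The flap panel (crop x 505–550) now leans to the +y side, towards the tub. I've felt no stop yet, so I'll keep creeping.

play_rows(deltas=[0, -2, 0, 0, 0, 0, 0, 0, -4, 0, 0, 0, 0, 0, 0, -4, 0, 0, 0, 0, 0])

```text
clock: 6.58
eef_pos: [464.6, 147.4, 198.4]
tool_rot: [-3.141, -0.0, 0.1]
force: [0.1, -0.2, 0.8]
width: 0.2
gripper_force: 0.1
```

play_rows(deltas=[0, -1, 0, 0, 0, 0, 0, 0, -3, 0, 0, 0, 0, 0, 0, -3, 0, 0, 0, 0, 0])

```text
clock: 6.95
eef_pos: [464.5, 148.2, 198.3]
tool_rot: [3.139, 0.001, 0.098]
force: [1.1, -5.9, -0.5]
width: 0.1
gripper_force: 2.3
```

play_rows(deltas=[0, -2, 0, 0, 0, 0, 0, 0, -2, 0, 0, 0, 0, 0])

```text
clock: 7.2
eef_pos: [464.4, 148.4, 198.3]
tool_rot: [3.137, 0.001, 0.097]
force: [2.8, -9.3, 1.6]
width: -0.2
gripper_force: 4.0
```

play_rows(deltas=[0, 20, 0, 0, 0, 0, 0, 0, 35, 0, 0, 0, 0, 0, 0, 35, -90, 0, 0, 0, 0, 0, 35, -110, 0, 0, 0, 0.5, 0, 35, -110, 0, 0, 0, 0.5])

```text
clock: 7.82
eef_pos: [469.9, 118.2, 312.0]
tool_rot: [-3.14, -0.008, 0.1]
force: [0.2, -0.4, 0.5]
width: 35.7
gripper_force: 0.0
```

play_rows(deltas=[19, 482, 0, 0, 0, -0.467, 0.6, 19, 482, 0, 0, 0, -0.467, 0.6, 19, 482, 0, 0, 0, -0.467, 0.6, 19, 482, 0, 0, 0, -0.467, 0.6, 19, 482, 130, 0, 0, -0.467, 0.6, 19, 482, 130, 0, 0, -0.467, 0.6, 19, 482, 130, 0, 0, -0.467, 0.6, 19, 482, 130, 0, 0, -0.467, 0.6, 19, 482, 130, 0, 0, -0.467, 0.6, 19, 482, 130, 0, 0, -0.467, 0.6])

```text
clock: 9.07
eef_pos: [532.3, -362.2, 175.2]
tool_rot: [-3.138, 0.003, 0.563]
force: [-0.3, 0.2, 0.3]
width: 51.4
gripper_force: 0.0
```

```bash
python3 - <<'E'
from h import *
s=read_state();print(s["eef_pos"],s["tool_rot"],s["width"],np.round(s["qpos"],2))
a=get_image("scene")[:,:,::-1];b=get_image("top")[:,:,::-1]
print(proj("scene",s["eef_pos"]),proj("top",s["eef_pos"]))
cv2.imwrite("pics/v3.png",np.hstack([cv2.resize(a[300:460,110:270],None,fx=2.4,fy=2.4,interpolation=2),cv2.resize(b[180:340,180:340],None,fx=2.4,fy=2.4,interpolation=2)]))
E
```

```text
[ 532.29337616 -362.17012325  175.19414742] [-3.13783583e+00  2.65084249e-03  5.62905886e-01] 51.37302002007577 [ 0.62  0.68 -0.12  1.59  0.1   0.88 -0.54]
[184.85120199 338.16594113] [451.89310039 233.63329918]
```

View pics/v3.png

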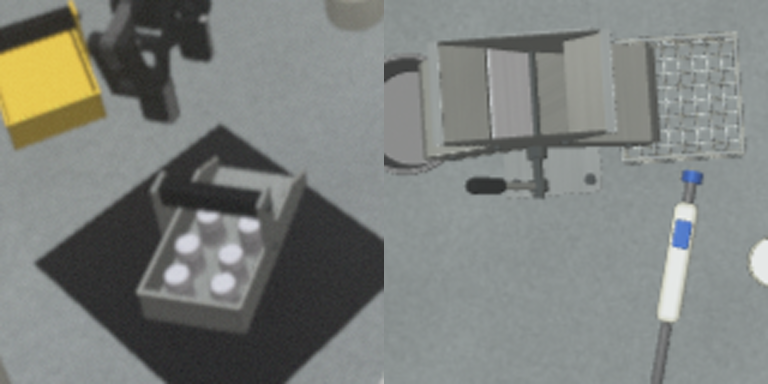

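The lever (crop (470–540,185)) lies fully over to the +y side and the flap leans the same way. Tray, caps and bar are where I measured them.

play_rows(deltas=[0, 0, 0, 0, 0, 0, 0.6, 0, 0, 0, 0, 0, 0, 0.6])

```text
clock: 9.43
eef_pos: [535.2, -359.2, 179.2]
tool_rot: [3.141, -0.001, 0.569]
force: [0.2, -0.1, -0.6]
width: 51.5
gripper_force: 0.0
```

play_rows(deltas=[1, 2, 50, 0, 0, 0, 0.6, 1, 2, 90, 0, 0, 0, 0.6, 1, 2, 110, 0, 0, 0, 0.6, 1, 2, 125, 0, 0, 0, 0.6, 1, 2, 125, 0, 0, 0, 0.6, 1, 2, 125, 0, 0, 0, 0.6])

```text
clock: 10.18
eef_pos: [537.4, -362.1, 54.7]
tool_rot: [3.139, -0.001, 0.567]
force: [-0.1, 0.8, -0.2]
width: 51.4
gripper_force: 0.0
```

play_rows(deltas=[0, 0, 0, 0, 0, 0, 0.3, 0, 0, 0, 0, 0, 0, 0.2, 0, 0, 0, 0, 0, 0, 0, 0, 0, 0, 0, 0, 0, 0, 0, 0, 0, 0, 0, 0, 0, 0, 0, 0, 0, 0, 0, 0])

```text
clock: 10.92
eef_pos: [537.0, -362.0, 54.2]
tool_rot: [3.14, -0.001, 0.567]
force: [-0.5, 0.3, 6.1]
width: 10.9
gripper_force: 60.2
```

play_rows(deltas=[0, 0, -6, 0, 0, 0, 0, 0, 0, -20, 0, 0, 0, 0, 0, 0, -45, 0.03, 0, 0, 0, 0, 0, -80, 0.07, 0, 0, 0, 0, 0, -120, 0.11, 0, 0, 0, 0, 0, -165, 0.15, 0, 0, 0, 0, 0, -210, 0.15, 0, 0, 0, 0, 0, -250, 0.15, 0, 0, 0, 0, 0, -276, 0.15, 0, 0, 0, 0, 0, -276, 0.15, 0, 0, 0])

```text
clock: 12.18
eef_pos: [537.2, -362.0, 331.8]
tool_rot: [-2.996, -0.002, 0.567]
force: [-0.1, -0.4, -4.9]
width: 10.9
gripper_force: 58.9
```

play_rows(deltas=[4, -6, 1, 0, 0.001, 0.01, 0, 16, -20, 3, 0, 0.005, 0.032, 0, 34, -43, 7, 0, 0.01, 0.07, 0, 58, -75, 11, 0, 0.018, 0.12, 0, 87, -112, 17, 0, 0.027, 0.18, 0, 119, -152, 23, 0, 0.037, 0.245, 0, 150, -193, 29, 0, 0.047, 0.31, 0, 179, -230, 35, 0, 0.056, 0.37, 0, 202, -259, 39, 0, 0.063, 0.416, 0, 217, -279, 42, 0, 0.068, 0.448, 0])

```text
clock: 13.42
eef_pos: [566.4, -3.9, 327.9]
tool_rot: [-2.99, 0.003, 0.115]
force: [0.9, -0.9, -3.4]
width: 11.3
gripper_force: 58.9
```

play_rows(deltas=[0, 0, 0, 0, 0, 0, 0, 0, 0, 0, 0, 0, 0, 0])

```text
clock: 13.68
eef_pos: [567.2, -8.0, 328.4]
tool_rot: [-2.992, 0.002, 0.113]
force: [-0.0, -0.6, -3.6]
width: 10.5
gripper_force: 58.9
```

```bash
python3 - <<'E'
from h import *
s=read_state();print(s["eef_pos"],s["tool_rot"],s["width"])
a=get_image("scene")[:,:,::-1];b=get_image("top")[:,:,::-1]
p=s["eef_pos"];M=R.from_euler("xyz",s["tool_rot"]).as_matrix()
for q in([0,-81,48],[38,-81,48],[-38,-81,48],[0,59,48]):
  w=p+M@np.array(q);print(w,proj("scene",w),proj("top",w))
cv2.imwrite("pics/v4.png",np.hstack([cv2.resize(a[150:320,270:440],None,fx=2.3,fy=2.3,interpolation=2),cv2.resize(b[150:320,190:360],None,fx=2.3,fy=2.3,interpolation=2)]))
E
```

```text
[567.16501811  -7.98427165 328.42794561] [-2.99229225e+00  2.21745152e-03  1.13202621e-01] 10.524678854499683
[557.2324101   78.68720971 293.01046946] [373.28177474 183.01558967] [258.92273356 212.60534983]
[594.98909534  82.97971704 292.92620637] [390.04052627 188.66110418] [257.45394869 195.18216888]
[519.47572485  74.39470239 293.09473255] [357.14168808 177.57848458] [260.39864383 230.11305432]
[572.82513723 -58.87444772 272.18603036] [331.41407584 222.56710348] [322.97074696 208.09587489]
```

View pics/v4.png

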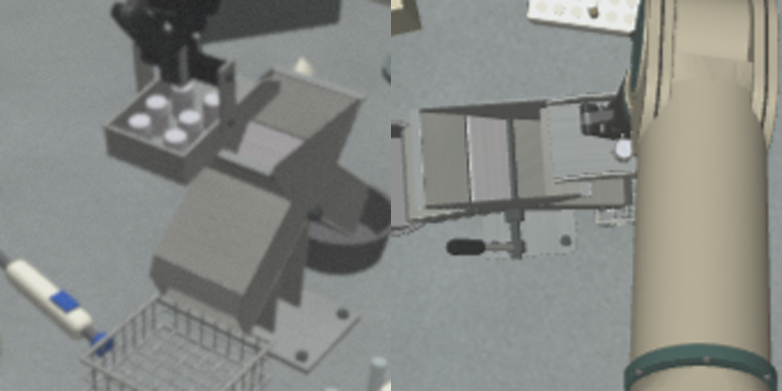

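All six caps are still in the tray. Its lip, at crop (541,103–183), is over the hopper mouth and well centred. Next I'll work out the pour poses, turning about the lip.

```bash
cat > plan.py <<'E'
from h import *
C=np.array([556.5,135,0]);Rc=R.from_euler("z",0.1).as_matrix()
def pose(th,yc,zl,xc=0):
    tcp=C+Rc@np.array([xc,yc-81*np.cos(th)+48*np.sin(th),zl+81*np.sin(th)+48*np.cos(th)])
    return tcp,R.from_euler("z",0.1)*R.from_euler("x",np.pi-th)
def deltas(p0,r0,seq):
    for a in seq:
        p,r=pose(*a);print(a,np.round(r0.inv().apply(p-p0),0).tolist(),np.round((r0.inv()*r).as_rotvec(),3).tolist())
E
python3 - <<'E'
from plan import *
s=read_state();p0=s["eef_pos"];r0=R.from_euler("xyz",s["tool_rot"])
print("first");deltas(p0,r0,[(-.1,-50,285,-2),(-.05,-48,270,-2),(0,-48,257,-2),(.1,-48,247,-2),(.2,-48,242,-2)])
p0,r0=pose(.2,-48,242,-2)
print("second");deltas(p0,r0,[(t,-48,242,-2) for t in(.25,.3,.34,.37,.4,.43,.46,.5,.55,.6)])
p0,r0=pose(.6,-48,242,-2)
print("third");deltas(p0,r0,[(t,-48,242,-2) for t in(.65,.7,.75,.8,.84)])
E
```

```text
first
(-0.1, -50, 285, -2) [1.0, -8.0, 5.0] [-0.049, 0.003, 0.011]
(-0.05, -48, 270, -2) [1.0, -10.0, 17.0] [-0.099, 0.002, 0.012]
(0, -48, 257, -2) [1.0, -11.0, 26.0] [-0.149, 0.002, 0.012]
(0.1, -48, 247, -2) [2.0, -16.0, 29.0] [-0.249, 0.001, 0.012]
(0.2, -48, 242, -2) [2.0, -22.0, 27.0] [-0.349, 0.001, 0.012]
second
(0.25, -48, 242, -2) [0.0, -3.0, -4.0] [-0.05, 0.0, 0.0]
(0.3, -48, 242, -2) [0.0, -5.0, -8.0] [-0.1, 0.0, -0.0]
(0.34, -48, 242, -2) [0.0, -7.0, -11.0] [-0.14, -0.0, -0.0]
(0.37, -48, 242, -2) [0.0, -9.0, -13.0] [-0.17, 0.0, -0.0]
(0.4, -48, 242, -2) [0.0, -11.0, -15.0] [-0.2, 0.0, 0.0]
(0.43, -48, 242, -2) [-0.0, -13.0, -17.0] [-0.23, 0.0, 0.0]
(0.46, -48, 242, -2) [0.0, -15.0, -19.0] [-0.26, 0.0, -0.0]
(0.5, -48, 242, -2) [0.0, -18.0, -22.0] [-0.3, 0.0, -0.0]
(0.55, -48, 242, -2) [0.0, -21.0, -25.0] [-0.35, 0.0, -0.0]
(0.6, -48, 242, -2) [0.0, -25.0, -28.0] [-0.4, 0.0, 0.0]
third
(0.65, -48, 242, -2) [0.0, -3.0, -4.0] [-0.05, 0.0, 0.0]
(0.7, -48, 242, -2) [-0.0, -5.0, -8.0] [-0.1, 0.0, 0.0]
(0.75, -48, 242, -2) [0.0, -8.0, -12.0] [-0.15, 0.0, 0.0]
(0.8, -48, 242, -2) [-0.0, -11.0, -15.0] [-0.2, -0.0, 0.0]
(0.84, -48, 242, -2) [0.0, -14.0, -18.0] [-0.24, 0.0, 0.0]
```

play_rows(deltas=[1, -4, 3, -0.03, 0.002, 0.006, 0, 1, -8, 7, -0.07, 0.002, 0.012, 0, 1, -10, 17, -0.11, 0.002, 0.012, 0, 1, -11, 24, -0.15, 0.002, 0.012, 0, 2, -14, 28, -0.2, 0.001, 0.012, 0, 2, -16, 29, -0.25, 0.001, 0.012, 0, 2, -19, 28, -0.3, 0.001, 0.012, 0, 2, -22, 27, -0.349, 0.001, 0.012, 0, 2, -22, 27, -0.349, 0.001, 0.012, 0])

```text
clock: 14.9
eef_pos: [566.9, 19.8, 305.8]
tool_rot: [2.944, -0.001, 0.103]
force: [0.2, 0.2, -4.1]
width: 11.0
gripper_force: 58.9
```

play_rows(deltas=[0, -3, -4, -0.05, 0, 0, 0, 0, -5, -8, -0.1, 0, 0, 0, 0, -7, -11, -0.14, 0, 0, 0, 0, -9, -13, -0.17, 0, 0, 0, 0, -11, -15, -0.2, 0, 0, 0, 0, -13, -17, -0.23, 0, 0, 0, 0, -15, -19, -0.26, 0, 0, 0, 0, -18, -22, -0.3, 0, 0, 0, 0, -21, -25, -0.35, 0, 0, 0, 0, -25, -28, -0.4, 0, 0, 0])

```text
clock: 16.15
eef_pos: [564.1, 49.3, 328.8]
tool_rot: [2.54, -0.002, 0.102]
force: [-1.6, 0.2, -2.8]
width: 11.2
gripper_force: 59.0
```

play_rows(deltas=[0, -3, -4, -0.05, 0, 0, 0, 0, -5, -8, -0.1, 0, 0, 0, 0, -8, -12, -0.15, 0, 0, 0, 0, -11, -15, -0.2, 0, 0, 0, 0, -14, -18, -0.24, 0, 0, 0, 0, -14, -18, -0.24, 0, 0, 0, 0, -14, -18, -0.24, 0, 0, 0, 0, -14, -18, -0.24, 0, 0, 0])

```text
clock: 17.15
eef_pos: [561.9, 69.5, 336.2]
tool_rot: [2.303, -0.002, 0.1]
force: [0.4, 0.6, -2.3]
width: 11.1
gripper_force: 59.2
```

```bash
python3 - <<'E'
from h import *
s=read_state();print(s["eef_pos"],s["tool_rot"],s["width"],s["clock"])
a=get_image("scene")[:,:,::-1];b=get_image("top")[:,:,::-1]
cv2.imwrite("pics/v5.png",np.hstack([cv2.resize(a[130:345,270:440],None,fx=2.3,fy=2.3,interpolation=2),cv2.resize(b[130:345,190:360],None,fx=2.3,fy=2.3,interpolation=2)]))
E
```

```text
[561.89311579  69.4935068  336.15155999] [ 2.30274828 -0.00238072  0.10037546] 11.06812796229828 17.15
```

View pics/v5.png

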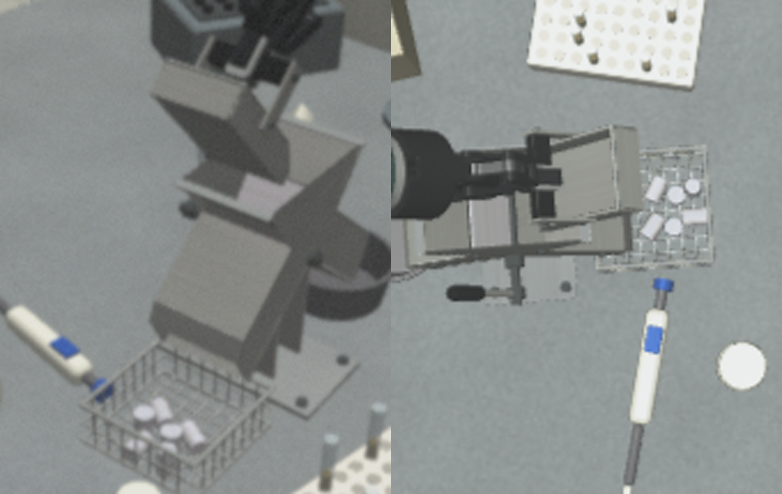

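All six caps lie in the wash basket, at crop (655,188), (675,195), (693,187), (652,226), (673,227) and (694,216). The tray is empty, so I'll take it back to the mat.

```bash
python3 - <<'E'
from plan import *
s=read_state();p0=s["eef_pos"];r0=R.from_euler("xyz",s["tool_rot"])
deltas(p0,r0,[(.84,-48,270,-2),(.4,-60,290,-2),(0,-60,290,-2)])
p0,r0=pose(0,-60,290,-2)
r=R.from_euler("xyz",[np.pi,0,.567])
print(p0,r0.inv().apply(np.array([537,-362,p0[2]])-p0),(r0.inv()*r).as_rotvec())
E
```

```text
(0.84, -48, 270, -2) [-1.0, 20.0, -17.0] [-0.001, -0.002, -0.001]
(0.4, -60, 290, -2) [-1.0, 56.0, 18.0] [0.439, -0.002, -0.001]
(0, -60, 290, -2) [-1.0, 52.0, 55.0] [0.839, -0.002, -0.0]
[568.58650342  -5.49525414 338.        ] [-6.70197893e+01  3.51570319e+02  4.30549465e-14] [ 0.00000000e+00  5.71910055e-17 -4.67000000e-01]
```

play_rows(deltas=[-1, 20, -17, 0, 0, 0, 0, -1, 38, -5, 0.16, 0, 0, 0, -1, 50, 8, 0.32, 0, 0, 0, -1, 56, 20, 0.46, 0, 0, 0, -1, 55, 36, 0.62, 0, 0, 0, -1, 53, 48, 0.76, 0, 0, 0, -1, 52, 55, 0.839, 0, 0, 0, -1, 52, 55, 0.839, 0, 0, 0])

```text
clock: 18.25
eef_pos: [567.7, -9.2, 337.3]
tool_rot: [3.139, 0.0, 0.096]
force: [0.1, 0.2, -2.2]
width: 11.0
gripper_force: 59.3
```

play_rows(deltas=[-5, 25, 0, 0, 0, -0.03, 0, -14, 75, 0, 0, 0, -0.1, 0, -24, 125, 0, 0, 0, -0.17, 0, -33, 175, 0, 0, 0, -0.23, 0, -43, 225, 0, 0, 0, -0.3, 0, -52, 275, 0, 0, 0, -0.37, 0, -62, 325, 0, 0, 0, -0.43, 0, -67, 351, 0, 0, 0, -0.467, 0, -67, 351, 0, 0, 0, -0.467, 0, -67, 351, 0, 0, 0, -0.467, 0])

```text
clock: 19.5
eef_pos: [538.4, -358.6, 337.4]
tool_rot: [-3.141, -0.002, 0.571]
force: [0.3, 0.7, -3.0]
width: 11.1
gripper_force: 59.3
```

play_rows(deltas=[0, 2, 50, 0, 0, 0, 0, 0, 2, 100, 0, 0, 0, 0, 0, 2, 150, 0, 0, 0, 0, 0, 2, 200, 0, 0, 0, 0, 0, 2, 240, 0, 0, 0, 0, 0, 2, 265, 0, 0, 0, 0, 0, 2, 275, 0, 0, 0, 0, 0, 2, 278, 0, 0, 0, 0, 0, 2, 278, 0, 0, 0, 0])

```text
clock: 20.62
eef_pos: [540.0, -362.6, 60.6]
tool_rot: [3.139, -0.002, 0.569]
force: [-0.0, 0.4, -2.2]
width: 10.5
gripper_force: 59.3
```

play_rows(deltas=[0, 0, 2, 0, 0, 0, 0, 0, 0, 4, 0, 0, 0, 0, 0, 0, 5, 0, 0, 0, 0, 0, 0, 5, 0, 0, 0, 0])

```text
clock: 21.12
eef_pos: [538.9, -362.7, 54.4]
tool_rot: [3.141, -0.001, 0.569]
force: [0.1, -0.2, -2.4]
width: 11.0
gripper_force: 59.3
```

play_rows(deltas=[0, 0, 1, 0, 0, 0, 0, 0, 0, 1.5, 0, 0, 0, 0, 0, 0, 1.5, 0, 0, 0, 0])

```text
clock: 21.5
eef_pos: [539.1, -362.7, 54.3]
tool_rot: [3.141, -0.002, 0.569]
force: [-1.7, 1.0, 6.8]
width: 10.4
gripper_force: 60.7
```

Contact with the mat: I'll release and retreat straight up.

play_rows(deltas=[0, 0, 0, 0, 0, 0, 0.3, 0, 0, 0, 0, 0, 0, 0.6, 0, 0, 0, 0, 0, 0, 0.6, 0, 0, -15, 0, 0, 0, 0.6, 0, 0, -60, 0, 0, 0, 0.6, 0, 0, -120, 0, 0, 0, 0.6, 0, 0, -180, 0, 0, 0, 0.6, 0, 0, -240, 0, 0, 0, 0.6, 0, 0, -250, 0, 0, 0, 0.6])

```text
clock: 22.62
eef_pos: [540.8, -364.1, 309.6]
tool_rot: [3.131, -0.006, 0.569]
force: [-0.4, -0.7, 0.2]
width: 51.1
gripper_force: 0.0
```

```bash
python3 - <<'E'
from h import *
s=read_state();print(s["eef_pos"],s["clock"],s["force"])
a=get_image("scene")[:,:,::-1]
cv2.imwrite("pics/v6.png",cv2.resize(a[130:460,90:480],None,fx=1.8,fy=1.8,interpolation=2))
E
```

```text
[ 540.79155736 -364.06436854  309.58534913] 22.625 [-0.38334318 -0.67759288  0.20805207]
```

View pics/v6.png

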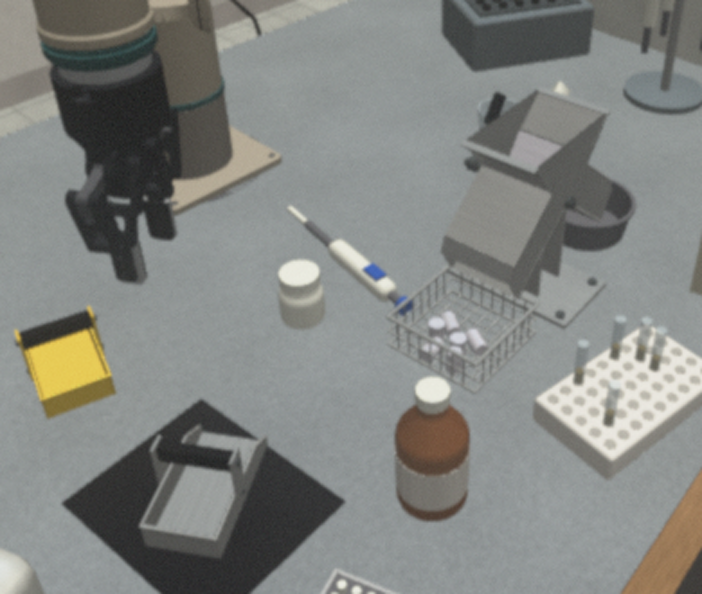

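The empty tray stands upright on the mat at (200,490). The caps are in the basket at (455,335), the lever is fully over, and nothing else has moved.

play_rows(deltas=[0, 0, 0, 0, 0, 0, 0.6, 0, 0, 0, 0, 0, 0, 0.6])

```text
clock: 22.92
eef_pos: [537.6, -362.1, 300.9]
tool_rot: [-3.139, 0.0, 0.569]
force: [-0.1, 0.3, -0.1]
width: 51.1
gripper_force: 0.0
```

```bash
python3 -c "
from cell import *
print(finish_job())"
```

```text
the job is handed in; nothing more can be done
None
```

The job is handed in at about 23 s: lever fully over to the wash-basket side, all six caps in the wash basket, and the empty tray upright on its mat.

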